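Paste and mount a coated plate on a temperature stage

TASK

Mount the gold-coated plate on the temperature stage: take the blue paste applicator from its hanger, dip its orange nib into the open white jar close to the bottom, touch the nib to the middle of the bare copper pad, and hang the applicator back in the fork by its collar. Then pick up the plate by its edges only, fingers never on its gold faces, lay it flat on the pad inside the ring of pins, let go, and swing the red-tabbed clamp frame all the way down onto it. Leave the jar standing where it is and do not disturb the dust blower, the timer, the petri dish or the jar's black cap.

Things in the scene. Friction and masses are not known exactly. Their poses are not given: they have to be found in the camera images.
- stage: fixed temperature stage: dark base 160 x 110 x 8 mm (x -75 to +85, y -55 to +55 mm), in its middle a black pedestal with a copper pad 46 (x) x 36 (y) mm, top 30 mm up. Origin on the bench under the pad's centre; +x points to the clamp's hinge. Two hinge lugs 44 mm high at x 68, y +-41 mm
- pad (a point): centre of the copper pad's top face; axes as the stage's. Eight 6 mm steel pins with tapered tops, 3.5 mm higher than the pad, stand round the plate's place at (x, y) = (+-45, +-16) and (+-32, +-30) mm from here: the plate lies with its long side along x, with 2 mm play all round; its long edges are free from x -28 to +28 mm
- clamp (a joint): hinge angle (rad) of the aluminium clamp frame (62 mm wide, 6 mm thick, open in the middle): 0 = shut, level on the plate; starts open, leaning back at 1.7 to 1.95 (stop 2.0), its top then 155 to 165 mm above the bench. Stiff: stays where it is left, moves with 1 to 1.5 N at the tab; can be pushed over from behind with shut fingers, then pressed down on the tab
- hinge (a point): middle of the clamp's hinge axis, 68 mm from the pad's centre and 38.5 mm above the bench; axes as the stage's, y along the hinge axis. Shut, the frame reaches from here 108 mm towards the stage's -x, and its red tab (32 mm wide along y, 20 long, 9 thick) to 124 mm
- clamp_tab (a point): middle of the red tab's outer face (upper face when shut), 114 mm from the hinge axis; its z axis points out of that face, its -x away from the hinge
- rest: fixed white drying rest 92 (x) x 38 (y) mm with two cross ribs with blue tops, 28 mm high, on which the plate lies; origin on the bench under its centre
- plate: glass plate 80 (x) x 50 (y) x 5 mm, green edges, 45 to 70 g, origin at the centre of its underside; it starts on the rest with its long edges overhanging by 6 mm. Take it across the 50 mm (y)
- plate_faces: the gold coating of the plate on both faces, 70 x 40 mm, leaving a bare 5 mm border; moves with the plate, same origin and axes
- jar: loose white open jar, 70 mm outside, 48 mm high, 0.16 to 0.26 kg, mouth 56 mm inside; origin at the centre of its underside
- jar_floor (a point): centre of the jar's inner floor, 5 mm above the jar's underside
- hanger: fixed grey stand, base 100 (x -38 to +62) x 80 x 8 mm, with a post behind (x 38 to 52 mm, 108 mm high) and a steel fork that opens to its -x side: two prongs along x with 20 mm between them, tops 110 mm above the bench, with 5 mm upturned ends at x -20 to -25 mm; origin on the bench under the fork
- fork (a point): point midway between the prongs, level with their tops, where the applicator's axis hangs
- applicator: loose blue-handled applicator, 160 mm long, about 60 g, hanging upright. Origin at the underside of its collar (36 mm across, 4 mm thick), which rests on the prongs; z up along the handle. Square handle 15 x 15 mm from 6 to 66 mm above the origin (sides along its x and y); below, an 8 mm steel shaft and a rounded orange nib 12 mm across, ending 92 mm below the origin
- nib (a point): lowest point of the applicator's nib
- jar_cap: loose black screw cap of the jar, 73 mm across, 16 mm high, lying on the bench: bystander
- dust_blower: loose green rubber dust blower, 48 mm across, 108 mm high, standing: bystander
- timer: loose white lab timer 66 x 66 x 19 mm: bystander
- petri: loose lidded petri dish, 88 mm across, 15 mm high: bystander

How it is judged (in metres and radians):
On the way, in this order (a step that is already met when the one before it is completed fails the run):
1. the held applicator's nib is dipped into the jar, to within 18 mm of the inner floor (z of nib in the frame of jar_floor below 0.018 m and horizontal distance between nib and jar_floor below 0.028 m and angle between jar's own z axis and vertical below 0.2 rad and contact force between the fingers and applicator above 1 N), for 0.1 s.
2. the nib of the held applicator touches the copper pad within 12 mm of its middle, no plate on it (horizontal distance between nib and pad below 0.012 m and z of nib in the frame of pad below 0.003 m and contact force between applicator and stage above 0.2 N and contact force between the fingers and applicator above 1 N), for 0.04 s.
3. the applicator hangs in the fork by its collar, released (horizontal distance between applicator and fork below 0.015 m and z of applicator in the frame of fork between -0.004 and 0.004 m and angle between applicator's own z axis and vertical below 0.2 rad and contact force between the fingers and applicator below 0.1 N), for 0.2 s.
4. the plate lies flat on the pad inside the pins, released, the clamp still open (z of plate in the frame of pad below 0.002 m and horizontal distance between plate and pad below 0.006 m and angle between plate's own z axis and vertical below 0.05 rad and contact force between the fingers and plate below 0.1 N and value of joint clamp above 0.8 rad), for 0.1 s.
5. the clamp frame is down on the plate (value of joint clamp below 0.06 rad), for 0.1 s.
At the end, for the whole second after the job is handed in: plate at rest flat on the pad inside the pins (within 6 mm, long side along the stage's x), clamp shut on it (below 0.06 rad), applicator hanging upright at rest in the fork by its collar (within 15 mm, height within 4 mm), jar upright within 30 mm of its start (value of joint clamp below 0.06 rad and z of plate in the frame of pad below 0.002 m and horizontal distance between plate and pad below 0.006 m and angle between plate's own z axis and vertical below 0.05 rad and angle between the x axis of plate and the x axis of stage, either way round below 0.15 rad and linear speed of plate below 0.01 m/s and horizontal distance between applicator and fork below 0.015 m and z of applicator in the frame of fork between -0.004 and 0.004 m and angle between applicator's own z axis and vertical below 0.2 rad and linear speed of applicator below 0.03 m/s and angle between jar's own z axis and vertical below 0.1 rad and distance of jar from where it was at the start of the episode below 0.03 m); the robot touches nothing.
It fails at once if a finger touches a gold face of the plate (contact force between the fingers and plate_faces above 0.5 N).
It fails at once if the jar is tipped (angle between jar's own z axis and vertical above 0.4 rad).
It fails at once if a bystander is moved by more than 30 mm (distance of any of dust_blower, timer, petri, jar_cap from where it was at the start of the episode above 0.03 m).
It also fails if it takes over 64 s, if anything falls off the work surface, if the arm or the gripper's body presses on something with over 40 N, if the wrist force passes 120 N, or if a joint passes its speed limit or range.

ROBOT

A 7-joint arm with a two-finger parallel gripper is mounted at the origin on a cart in front of the work surface, level with it; the furniture and walls round the work are solid. World frame = base frame: x ahead of the robot, y to its left, z up, the work surface at z = 0. Lengths are in mm, angles in rad, forces in N, time in s.
With the tool pointing down it reaches from about 400 to 750 mm from the base axis. Payload 19.5 kg.
Tool frame: the origin (TCP) lies at the very end of the fingers, on their centre line; the grasp point (between the pads) lies 19 mm behind it (arm.grip_point_offset is the distance from the TCP to the grasp point, in mm); z points along the fingers, y is the line along which they close (so a half turn about z gives the same grasp; the last joint's range is limited). The gripper opens to 85 mm and grips with 20 to 120 N. Pads are 22 mm wide; open, the fingers measure 114 mm over their backs; the gripper's body (76 mm by 85 mm) begins 54 mm behind the grasp point. The pads swing forward as they close: fully open they stand 13 mm farther back than shut.
Start: joints at [1.19, 0.707, -0.028, 1.485, 0.022, 0.951, -0.075], TCP at [191.096, -542.289, 231.268] pointing down, gripper open.
Joint ranges: [-2.71, 2.71], [-0.32, 2.16], [-1.57, 1.52], [0, 2.45], [-1.46, 4.6], [0, 2.02], [-2.83, 2.83]. Speed limits (rad/s): [1.89, 1.89, 2.57, 2.57, 3.01, 3.01, 3.01].

INTERFACE

Orientations are given as a 3x3 rotation matrix whose columns are the frame's x, y, z axes.
In Python, from bench import arm, grab_frame, get_calibration, get_state gives the robot as it stands (arm), with the cameras as plain functions and the readings as plain functions.
- The arm moves only by the tool move_tool, called after "Emit:" by a JSON object that holds its "method" and its "body", one argument or row to a line. Schema: {"type":"object","properties":{"rows":{"type":"object","properties":{"segments":{"type":"array","items":{"type":"array","items":{"type":"number"},"minItems":6,"maxItems":6},"minItems":1,"maxItems":12}},"additionalProperties":false,"required":["segments"]},"jaw":{"type":"number"},"only":{"type":"string"},"quiet":{"type":"boolean"},"lines":{"type":"string"}},"required":["rows"],"additionalProperties":false}. rows is an object whose key "segments" holds a list of rows, 1 to 12 of them, each of 6 numbers: dx, dy, dz in mm, then a rotation vector rx, ry, rz in rad; each row shifts and turns the commanded pose from where the row before left it, along the tool's axes as they then stand; what a row does not reach is not made up. A row lasts 1/10 s, in which the tool goes at most 50 mm and 0.15 rad, less where a joint would pass 70% of its speed; a pose out of reach is approached as far as the arm can. jaw is the finger opening in mm, set as the call begins (left out keeps the last). The fingers move at their own pace and stop on an object; the grip force is fixed at half the most. Time passes only in rows, so rows that do not move let the fingers close. The tool returns the time, the measured TCP pose, the force, the opening and the grip force at its end. only (a regular expression) keeps the lines of the reply that match it, lines (a string "A,B") keeps lines A to B, and quiet returns only ok. Input that does not fit is refused with a message, and nothing moves.
- get_state(): the state, without advancing time (a new reading comes with each control period).
- grab_frame(name): name is "scene" or "top" or "wrist"; returns the picture (480x640x3 uint8, blue, green, red); there is no depth.
- get_calibration(name): a dict with "fovy" (degrees; the focal length in pixels is half the picture's height over the tangent of half this angle, whatever the lens; pixels are square), "cx", "cy" (the principal point, pixels), "dist" ([k1, k2, p1, p2, k3] as OpenCV has them; the pictures are not rectified), "camera_from_world" (4x4, takes a point from world to camera coordinates); the wrist camera has in their place "hand_eye" (4x4, takes a point from camera to tool coordinates, whose origin is the TCP and whose axes are the flange's). Camera axes: x right, y down, z forward; pixel columns grow to the right and rows downward; lengths in mm; the calibration is good to about 2 mm. A picture is of the moment at which its call begins: read the wrist's pose just before it. get_calibration takes no time and is no camera call.
- arm.job_done(): hands the job in; it is judged then, once.
The state is a dict: "time": time; "joint_pos": joint angles; "dq": joint speeds; "tau": joint torques, N m; "tcp_pos": TCP position; "tool_rot": TCP orientation; "force": force on the tool from outside, world axes, zero at the start; "moment": the same for the moment, N m; "width": finger opening in mm; "grip_force": force on a finger pad.
Only numpy, scipy, OpenCV 4.12 (cv2) and the standard library are available. Lean on these libraries where they do the work, as an engineer would, in place of code of your own. Each camera call takes 0.05 s, during which the arm holds its last target. There are 200 camera calls.

## Working session

There is one attempt and no reset: what is moved stays moved. The work goes in short steps, Python scripts to look and compute and a tool call to move; the robot and the scene stay as the last step left them, time stands still between calls to the robot, and variables do not carry over. Pictures are saved under pics/ and viewed, at most 10 in all, crops included, and the job is handed in when it is done.

```bash
ls; mkdir -p pics
```

Run:
```python
from bench import arm, grab_frame, get_calibration, get_state
import cv2,numpy as np
s=get_state();print(s['time'],s['tcp_pos'],np.round(s['tool_rot'],3).tolist(),s['width'])
for n in ('scene','top'):
    cv2.imwrite(f'pics/{n}0.png',grab_frame(n))
    c=get_calibration(n);print(n,c['fovy'],c['cx'],c['cy'],c['dist'],np.round(c['camera_from_world'],3).tolist())
c=get_calibration('wrist');print(c)
```

```text
bench.py
pics
0.0 [ 191.020071   -542.04850406  230.81497571] [[0.943, 0.332, -0.0], [0.332, -0.943, 0.001], [-0.0, -0.001, -1.0]] 85.39045635976285
scene 51.71700115162872 325.7102390189662 237.95025339934398 [-0.0132104  0.         0.         0.         0.       ] [[-0.683, -0.73, -0.006, 592.331], [-0.39, 0.372, -0.842, 199.944], [0.617, -0.573, -0.539, 1128.72], [0.0, 0.0, 0.0, 1.0]]
top 53.262638808225006 319.34775666132526 230.70382094190805 [-0.07835499  0.          0.          0.          0.        ] [[0.017, -1.0, -0.006, 264.771], [-0.98, -0.016, -0.198, 602.956], [0.197, 0.01, -0.98, 985.467], [0.0, 0.0, 0.0, 1.0]]
{'fovy': 58.14855304599928, 'cx': 322.01484578732624, 'cy': 239.33152834716682, 'dist': array([-0.00630487,  0.        ,  0.        ,  0.        ,  0.        ]), 'hand_eye': array([[ 2.46012179e-04, -9.46290068e-01, -3.23318800e-01,
         8.42525499e+01],
       [ 9.99999939e-01,  3.13053506e-04, -1.55349021e-04,
         1.47552195e-01],
       [ 2.48221320e-04, -3.23318742e-01,  9.46290087e-01,
        -1.42458908e+02],
       [ 0.00000000e+00,  0.00000000e+00,  0.00000000e+00,
         1.00000000e+00]])}
```

View pics/scene0.png

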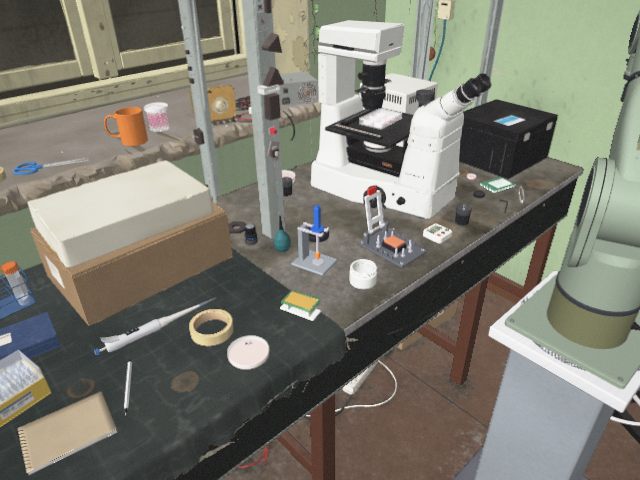

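View pics/top0.png

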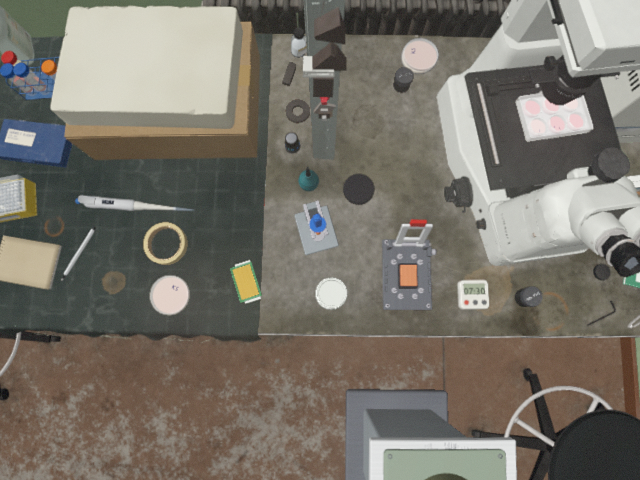

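The scene view shows the hanger with the blue applicator at (317,235), the jar at (363,273), the stage at (392,243) with the clamp leaning back, and the plate at (300,303). In the top view the pad is at (408,275), the clamp tab at (418,223), the jar at (331,293), the hanger at (317,228) and the plate at (246,282).

Create h.py:
```python
from bench import arm, grab_frame, get_calibration, get_state
import cv2,numpy as np
def cam(n,s=None):
    c=get_calibration(n);f=240/np.tan(np.radians(c['fovy']/2))
    K=np.array([[f,0,c['cx']],[0,f,c['cy']],[0,0,1.]])
    if n=='wrist':
        T=np.eye(4);T[:3,:3]=s['tool_rot'];T[:3,3]=s['tcp_pos'];M=T@np.array(c['hand_eye'])
    else: M=np.linalg.inv(np.array(c['camera_from_world']))
    return K,np.array(c['dist']),M
def rays(C,px):
    K,d,M=C;p=cv2.undistortPoints(np.float64(px).reshape(-1,1,2),K,d)[:,0]
    return M[:3,3],np.c_[p,np.ones(len(p))]@M[:3,:3].T
def onz(C,px,z):
    o,D=rays(C,px);return o+D*((z-o[2])/D[:,2])[:,None]
def proj(C,P):
    K,d,M=C;W=np.linalg.inv(M)
    return cv2.projectPoints(np.float64(P).reshape(-1,1,3),cv2.Rodrigues(W[:3,:3])[0],W[:3,3],K,d)[0][:,0]
def meet(Cs,pxs):
    A=np.zeros((3,3));b=np.zeros(3)
    for C,p in zip(Cs,pxs):
        o,D=rays(C,[p]);D=D[0]/np.linalg.norm(D);Q=np.eye(3)-np.outer(D,D);A+=Q;b+=Q@o
    return np.linalg.solve(A,b)
def shot(n):
    s=get_state();im=grab_frame(n);return im,cam(n,s),s
def blobs(im,lo,hi,amin=30,box=None):
    m=cv2.inRange(cv2.cvtColor(im,cv2.COLOR_BGR2HSV),np.array(lo),np.array(hi))
    if box: k=np.zeros_like(m);k[box[1]:box[3],box[0]:box[2]]=1;m=m*k
    cs=cv2.findContours(m,cv2.RETR_EXTERNAL,cv2.CHAIN_APPROX_NONE)[0]
    return sorted([c for c in cs if cv2.contourArea(c)>=amin],key=cv2.contourArea,reverse=True)
def cen(c):
    m=cv2.moments(c);return np.array([m['m10']/m['m00'],m['m01']/m['m00']])
```

Run:
```python
from h import *
np.set_printoptions(precision=1,suppress=True)
im=cv2.imread('pics/top0.png');C=cam('top')
def rep(n,lo,hi,box,z,k=2,a=20):
    for c in blobs(im,lo,hi,a,box)[:k]:
        r=cv2.minAreaRect(c);P=onz(C,cv2.boxPoints(r),z)
        print(n,cen(c),onz(C,[cen(c)],z)[0],cv2.contourArea(c),'sides',np.linalg.norm(P[0]-P[1]),np.linalg.norm(P[1]-P[2]),'ang',np.degrees(np.arctan2(*(P[1]-P[0])[1::-1])),np.degrees(np.arctan2(*(P[2]-P[1])[1::-1])))
rep('pad',(5,100,100),(20,255,255),(380,230,440,320),30)
rep('tab',(0,150,100),(4,255,255),(380,200,440,250),155)
rep('plate',(20,120,100),(33,255,255),(220,250,270,310),33)
rep('edges',(20,60,60),(80,255,255),(220,250,270,310),33)
rep('jar',(0,0,170),(180,40,255),(305,270,355,320),48)
rep('handle',(100,150,60),(125,255,255),(295,200,340,250),176)
im=cv2.imread('pics/scene0.png');C=cam('scene')
rep('s handle',(100,150,60),(125,255,255),(290,190,340,260),150)
rep('s nib',(3,130,100),(20,255,255),(300,240,340,280),20)
```

Run:
```python
import cv2
a=cv2.imread('pics/top0.png')[160:320,220:440];b=cv2.imread('pics/scene0.png')[170:330,270:490]
cv2.imwrite('pics/c1.png',cv2.vconcat([cv2.resize(x,(660,290*160*220//(160*220)),interpolation=2) for x in(a,b)]))
```

```text
pad [408. 275.] [507.7  77.   30. ] 321.0 sides 37.97784543352849 44.491738909813925 ang -89.17111363260094 178.87405835324668
tab [417.9 222.3] [599.7  77.3 155. ] 69.0 sides 32.164690998282026 10.23679276791957 ang -89.04248092065014 178.43326738075882
plate [245.2 281.4] [487.2 436.8  33. ] 504.0 sides 39.2287269005108 68.94290884599312 ang -71.67836002250107 -160.55531033838324
edges [245.3 281.7] [486.6 436.5  33. ] 740.5 sides 50.14408773606281 79.04625819332352 ang -71.24200256453622 -160.19308196749282
jar [330.6 292.9] [464.5 248.2  48. ] 749.0 sides 67.34476700390766 64.5966159754255 ang -89.06162541251952 -179.57028420724768
handle [317.  223.2] [590.1 278.5 176. ] 181.0 sides 29.29883424915819 30.761371698497555 ang -43.22089038503126 -134.804584056828
s handle [316.7 220.3] [583.3 295.1 150. ] 155.5 sides 31.648163927742132 130.03719953748384 ang -133.72610981722124 137.1609137064045
```

View pics/c1.png

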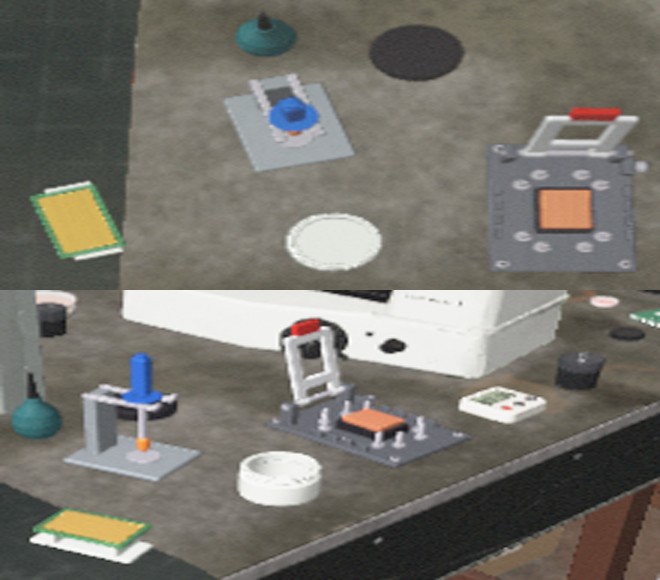

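The crops confirm that the fork opens toward the robot with the post behind, that the clamp leans away, and that the plate lies on its rest. I'll move over the stage for a closer wrist look.

Emit:
{"method": "move_tool", "body": {
  "rows": {"segments": [[30, -30, -5, 0, 0, 0], [30, -30, -5, 0, 0, 0], [30, -30, -5, 0, 0, 0], [30, -30, -5, 0, 0, 0], [30, -30, -5, 0, 0, 0], [30, -30, -5, 0, 0, 0], [30, -30, -5, 0, 0, 0], [30, -30, -5, 0, 0, 0], [30, -30, -5, 0, 0, 0], [30, -30, -5, 0, 0, 0], [30, -30, -5, 0, 0, 0], [30, -30, -5, 0, 0, 0]]}
}}

```text
time: 1.3
tcp_pos: [411.4, -81.4, 291.5]
tool_rot: [[0.943, 0.332, -0.0], [0.332, -0.943, 0.0], [-0.0, -0.0, -1.0]]
force: [0.7, 0.1, -0.4]
width: 85.5
grip_force: 0.0
```

Emit:
{"method": "move_tool", "body": {
  "rows": {"segments": [[30, -30, -5, 0, 0, 0], [30, -30, -5, 0, 0, 0], [30, -30, 0, 0, 0, 0], [30, -30, 0, 0, 0, 0], [0, 0, 0, 0, 0, -0.15], [0, 0, 0, 0, 0, -0.15], [0, 0, 0, 0, 0, -0.04], [0, 0, 0, 0, 0, 0]]}
}}

```text
time: 2.1
tcp_pos: [484.2, 69.8, 301.1]
tool_rot: [[0.778, 0.628, -0.001], [0.628, -0.778, 0.0], [-0.0, -0.0, -1.0]]
force: [-0.6, 0.7, -0.5]
width: 85.4
grip_force: 0.0
```

Run:
```python
from h import *
np.set_printoptions(precision=1,suppress=True)
im,C,s=shot('wrist');cv2.imwrite('pics/w1.png',im);np.savez('w1.npz',K=C[0],d=C[1],M=C[2])
for c in blobs(im,(5,100,100),(20,255,255),500)[:2]:
    P=onz(C,cv2.boxPoints(cv2.minAreaRect(c)),30);print(cen(c),onz(C,[cen(c)],30)[0],cv2.contourArea(c),P.tolist())
print(s['time'],s['tcp_pos'])
```

```text
[329.9 159.5] [507.1  78.3  30. ] 1825.0 [[483.3893114460092, 96.82759219395962, 30.0], [529.5647970734447, 96.56995148743373, 30.0], [530.3291823947307, 60.02411591240184, 30.0], [483.32731999933355, 59.22133463230633, 30.0]]
[288.3 429.6] [227.7 -86.   30. ] 927.0 [[186.09703461851558, -72.50670683737731, 30.0], [248.4755900107437, -45.54929444593036, 30.0], [265.14766771306904, -93.34209788493361, 30.0], [202.77620028339248, -122.68319168881722, 29.999999999999943]]
2.1 [484.2  69.8 301.1]
```

View pics/w1.png

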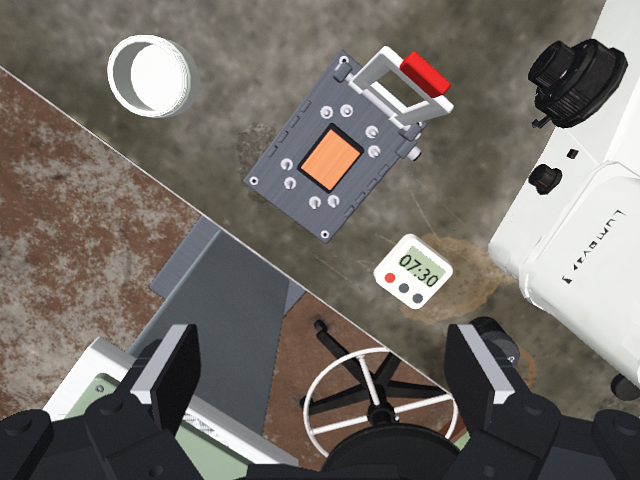

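Emit:
{"method": "move_tool", "body": {
  "rows": {"segments": [[40, -35, 0, 0, 0, 0.15], [40, -35, 0, 0, 0, 0.15], [40, -35, 0, 0, 0, 0.1], [40, -35, 0, 0, 0, 0], [20, -40, 0, 0, 0, 0], [0, -20, 0, 0, 0, 0], [0, 0, 0, 0, 0, 0]]}
}}

```text
time: 2.85
tcp_pos: [559.5, 319.0, 300.3]
tool_rot: [[0.96, 0.279, -0.002], [0.279, -0.96, 0.001], [-0.002, -0.001, -1.0]]
force: [0.5, -0.6, 0.8]
width: 85.4
grip_force: 0.0
```

The wrist view shows the copper pad at (330,160), the jar at (150,75), the red tab at (425,73) and the timer at (413,270). Next I'll look at the hanger.

Run:
```python
from h import *
np.set_printoptions(precision=1,suppress=True)
im,C,s=shot('wrist');cv2.imwrite('pics/w2.png',im);np.savez('w2.npz',K=C[0],d=C[1],M=C[2])
for n,lo,hi,z in (('blue',(100,150,50),(125,255,255),176),('nib',(3,150,100),(20,255,255),20)):
  for c in blobs(im,lo,hi,100)[:2]:
    print(n,cen(c),onz(C,[cen(c)],z)[0],cv2.contourArea(c),cv2.boundingRect(c))
print(s['time'],s['tcp_pos'])
```

```text
blue [388.5 170. ] [607.9 290.3 176. ] 1833.0 (364, 144, 48, 52)
2.85 [559.5 319.  300.3]
```

View pics/w2.png

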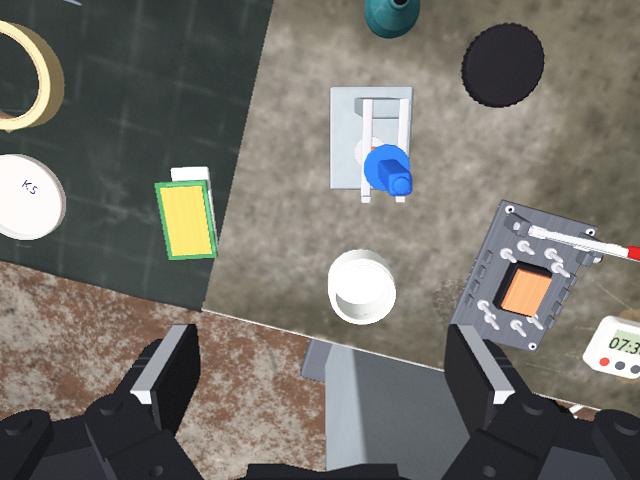

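Here the handle top is at (401,186), the prong tips at (366,200) and (401,200), the hanger base corners at (331,87), (412,88) and (331,188), the jar mouth at (362,283) and the plate at (187,220).

Run:
```python
from h import *
np.set_printoptions(precision=1,suppress=True)
im=cv2.imread('pics/w2.png');d=np.load('w2.npz');C=(d['K'],d['d'],d['M'])
print('base',onz(C,[(331,87),(412,88),(331,188)],8).tolist())
print('tips',onz(C,[(366,200),(401,200)],112).tolist())
hsv=cv2.cvtColor(im,cv2.COLOR_BGR2HSV)
for r in range(168,200,3): print(r,[tuple(hsv[r,c,1:]) and int(hsv[r,c,2]) for c in range(366,418,3)])
print('disc',cv2.boundingRect(blobs(im,(100,150,50),(125,255,255),100)[0]))
for n,lo,hi,z in (('gold',(20,120,100),(30,255,255),33),('green',(20,100,60),(80,255,255),33)):
  c=blobs(im,lo,hi,300,(130,160,240,280))[0];r=cv2.minAreaRect(c);P=onz(C,cv2.boxPoints(r),z)
  print(n,cen(c),onz(C,[cen(c)],z)[0],P[:,:2].tolist(),[round(float(np.degrees(np.arctan2(*(P[i+1]-P[i])[1::-1]))),1) for i in (0,1)],[round(float(np.linalg.norm(P[i+1]-P[i])),1) for i in (0,1)])
for f,b in (('w2',(310,235,410,335)),('w1',(95,20,205,130))):
  im=cv2.imread(f'pics/{f}.png');d=np.load(f+'.npz');C=(d['K'],d['d'],d['M'])
  c=blobs(im,(0,0,185),(180,45,255),300,b)[0];e=cv2.fitEllipse(cv2.convexHull(c));print('jar',e,onz(C,[e[0]],48)[0],onz(C,[e[0]],24)[0])
```

```text
base [[646.6070333391249, 335.7490635265282, 8.000000000000057], [667.3232289406674, 261.5636511829633, 8.0], [553.1696888782658, 307.8460131197404, 8.0]]
tips [[572.6468984799992, 286.98106748058717, 112.0], [580.3471609974531, 260.59860761069376, 112.0]]
168 [250, 250, 250, 250, 236, 232, 232, 207, 195, 193, 190, 188, 186, 201, 252, 160, 147, 149]
171 [250, 251, 250, 250, 235, 229, 232, 229, 205, 194, 193, 192, 191, 187, 149, 156, 147, 151]
174 [251, 251, 250, 250, 239, 228, 230, 232, 238, 245, 249, 251, 251, 249, 242, 130, 140, 140]
177 [250, 250, 250, 251, 247, 226, 229, 229, 254, 252, 247, 215, 208, 196, 244, 141, 133, 138]
180 [246, 250, 250, 250, 250, 226, 228, 229, 254, 248, 251, 253, 251, 251, 174, 144, 132, 142]
183 [246, 244, 251, 250, 250, 251, 226, 227, 254, 244, 253, 252, 250, 248, 241, 151, 140, 151]
186 [246, 231, 229, 251, 250, 249, 245, 226, 254, 249, 252, 251, 249, 247, 242, 160, 148, 158]
189 [245, 231, 126, 127, 205, 252, 253, 229, 253, 227, 252, 250, 249, 246, 225, 166, 156, 165]
192 [245, 226, 176, 166, 159, 148, 155, 132, 254, 251, 231, 249, 247, 230, 235, 137
[... 279 characters left out ...]
276697, 468.3851014501708], [528.8174247699512, 431.97485650383067], [460.38178698367267, 407.3320515607728], [442.0458840042742, 445.6803455313558]] [-65.0, -160.2] [40.2, 72.7]
green [186.3 219.3] [488.  438.2  33. ] [[515.2249797753822, 474.0752265296558], [535.9029344451425, 429.25983179052747], [457.89933605109627, 401.14883995174904], [435.3407979589457, 448.7032796563858]] [-65.2, -160.2] [49.4, 82.9]
jar ((360.5032958984375, 286.8740539550781), (68.12606048583984, 76.45960235595703), 160.44146728515625) [472.9 253.7  48. ] [462.6 248.3  24. ]
jar ((147.8424835205078, 74.93275451660156), (78.47463989257812, 86.27913665771484), 138.0124969482422) [466.7 247.6  48. ] [461.6 255.2  24. ]
```

Emit:
{"method": "move_tool", "body": {
  "rows": {"segments": [[10, 23, 0, 0, 0, 0], [11, 23, 20, 0, 0, 0], [0, 0, 0, 0, 0, 0], [0, 0, 0, 0, 0, 0]]}
}}

```text
time: 3.3
tcp_pos: [594.0, 276.2, 281.3]
tool_rot: [[0.961, 0.275, -0.0], [0.275, -0.961, -0.0], [-0.0, 0.0, -1.0]]
force: [0.1, 0.6, 0.8]
width: 85.2
grip_force: 0.0
```

Run:
```python
from h import *
np.set_printoptions(precision=1,suppress=True)
im,C,s=shot('wrist');cv2.imwrite('pics/w3.png',im)
d=np.load('w2.npz');C2=(d['K'],d['d'],d['M']);print(onz(C2,[(400,184.5)],176)[0])
c=blobs(im,(100,150,50),(125,255,255),100)[0];x,y,w,h=cv2.boundingRect(c);print(x,y,w,h,onz(C,[(x+w/2,y+h/2)],114))
x0,y0=int(x+w/2-80),max(0,int(y+h/2-80));cv2.imwrite('pics/w3c.png',cv2.resize(im[y0:y0+160,x0:x0+160],(560,560),interpolation=2));print(x0,y0,s['tcp_pos'],proj(C,[[598,281,176],[598,281,114],[598,281,110]]).tolist())
np.savez('w3.npz',K=C[0],d=C[1],M=C[2])
```

```text
[601.2 280.4 176. ]
297 177 47 60 [[597.2 278.2 114. ]]
240 127 [594.  276.2 281.3] [[316.04716668698336, 230.5422891840723], [317.1505373443152, 204.97062354155796], [317.2079417390615, 203.6404005364154]]
```

View pics/w3c.png

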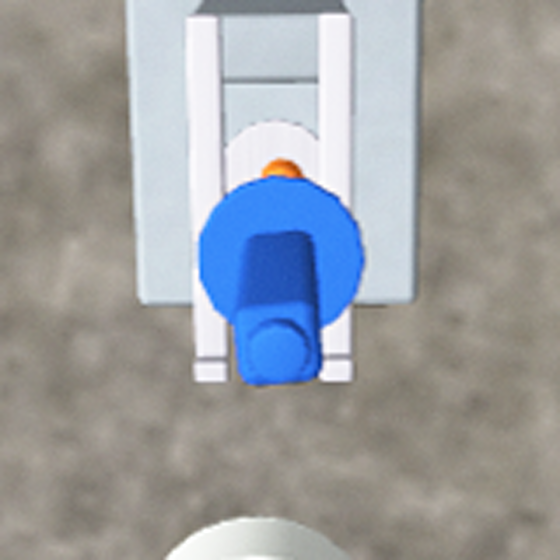

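The crop shows the handle top at (280,348) and the collar at (281,257), square to the tool, which puts the axis at about (601, 280). I'll descend and grip.

Emit:
{"method": "move_tool", "body": {
  "rows": {"segments": [[8, -2, 20, 0, 0, 0], [0, 0, 40, 0, 0, 0], [0, 0, 40, 0, 0, 0], [0, 0, 30, 0, 0, 0], [0, 0, 15, 0, 0, 0], [0, 0, 6, 0, 0, 0], [0, 0, 0, 0, 0, 0]]},
  "jaw": 60
}}

```text
time: 4.05
tcp_pos: [600.8, 281.9, 130.6]
tool_rot: [[0.961, 0.277, -0.0], [0.277, -0.961, 0.0], [0.0, -0.0, -1.0]]
force: [-0.4, -0.5, 0.4]
width: 60.1
grip_force: 0.0
```

Emit:
{"method": "move_tool", "body": {
  "rows": {"segments": [[0, 0, 0, 0, 0, 0], [0, 0, 0, 0, 0, 0], [0, 0, 0, 0, 0, 0], [0, 0, 0, 0, 0, 0], [0, 0, 0, 0, 0, 0], [0, 0, 0, 0, 0, 0], [0, 0, 0, 0, 0, 0], [0, 0, 0, 0, 0, 0]]},
  "jaw": 0
}}

```text
time: 4.85
tcp_pos: [601.2, 281.7, 131.1]
tool_rot: [[0.961, 0.277, 0.001], [0.277, -0.961, 0.001], [0.001, -0.0, -1.0]]
force: [-0.7, -1.1, 7.5]
width: 14.0
grip_force: 58.4
```

Emit:
{"method": "move_tool", "body": {
  "rows": {"segments": [[0, 0, -15, 0, 0, 0], [0, 0, -20, 0, 0, 0], [0, 0, -25, 0, 0, 0], [-20, 0, 0, 0, 0, 0], [-30, 0, 0, 0, 0, 0], [-30, -2, 0, 0, 0, 0], [-30, -2, 0, 0, 0, 0], [-27, -2, 0, 0, 0, 0], [0, 0, 0, 0, 0, 0], [0, 0, 0, 0, 0, 0]]}
}}

```text
time: 5.85
tcp_pos: [467.9, 249.5, 190.8]
tool_rot: [[0.961, 0.277, 0.001], [0.277, -0.961, 0.001], [0.001, -0.0, -1.0]]
force: [-2.0, 0.9, -0.8]
width: 14.4
grip_force: 58.5
```

Run:
```python
from h import *
np.set_printoptions(precision=1,suppress=True)
out=[]
for n,b in (('top',(305,270,355,320)),('scene',(340,250,400,300))):
    im,C,s=shot(n);cv2.imwrite(f'pics/{n}2.png',im)
im=cv2.imread('pics/scene2.png');C=cam('scene')
print(proj(C,[s['tcp_pos']-[0,0,113],[466,249,48]]).tolist())
cv2.imwrite('pics/s2c.png',cv2.resize(im[160:320,280:480],(800,640)[:1]+(600,),interpolation=2))
```

```text
[[361.7821906772458, 255.9116614677166], [362.14927408718495, 265.86509572128034]]
```

View pics/s2c.png

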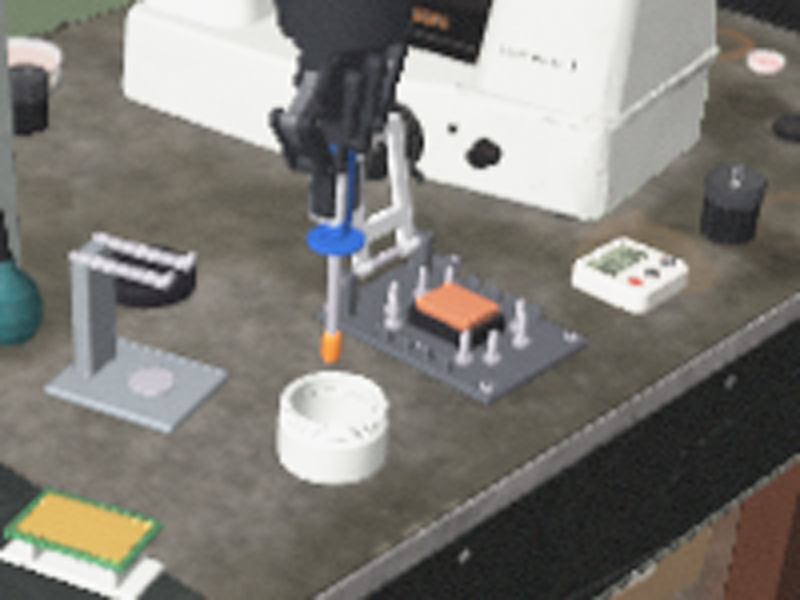

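The applicator hangs straight: the nib is at crop (331,362), right over the jar mouth at (334,400), matching the prediction within 1 px. I'll dip it.

Emit:
{"method": "move_tool", "body": {
  "rows": {"segments": [[0, 0, 20, 0, 0, 0], [0, 0, 20, 0, 0, 0], [0, 0, 15, 0, 0, 0], [0, 0, 10, 0, 0, 0], [0, 0, 0, 0, 0, 0], [0, 0, 0, 0, 0, 0], [0, 0, 0, 0, 0, 0], [0, 0, 0, 0, 0, 0]]}
}}

```text
time: 6.75
tcp_pos: [467.9, 249.4, 125.9]
tool_rot: [[0.961, 0.277, 0.001], [0.277, -0.961, 0.001], [0.001, -0.0, -1.0]]
force: [0.1, 0.3, -0.1]
width: 14.1
grip_force: 58.5
```

Emit:
{"method": "move_tool", "body": {
  "rows": {"segments": [[0, 0, -20, 0, 0, 0], [0, 0, -25, 0, 0, 0], [0, 0, -25, 0, 0, 0], [0, 0, -10, 0, 0, 0], [0, 0, 0, 0, 0, 0], [0, 0, 0, 0, 0, 0]]}
}}

```text
time: 7.35
tcp_pos: [467.4, 249.2, 204.6]
tool_rot: [[0.961, 0.277, -0.001], [0.277, -0.961, -0.0], [-0.001, 0.0, -1.0]]
force: [-0.2, -0.5, -0.7]
width: 14.3
grip_force: 58.5
```

Emit:
{"method": "move_tool", "body": {
  "rows": {"segments": [[-2, 35, 0, 0, 0, 0], [-2, 35, 0, 0, 0, 0], [-2, 35, 0, 0, 0, 0], [-2, 35, 0, 0, 0, 0], [-1, 35, 0, 0, 0, 0], [0, 0, 15, 0, 0, 0], [0, 0, 25, 0, 0, 0], [0, 0, 14, 0, 0, 0], [0, 0, 0, 0, 0, 0], [0, 0, 0, 0, 0, 0]]}
}}

```text
time: 8.35
tcp_pos: [507.3, 78.6, 151.1]
tool_rot: [[0.961, 0.277, -0.001], [0.277, -0.961, -0.0], [-0.001, -0.0, -1.0]]
force: [0.3, -0.4, -0.5]
width: 14.2
grip_force: 58.7
```

Run:
```python
from h import *
im,C,s=shot('scene');print(proj(C,[s['tcp_pos']-[0,0,113],[507.3,77.9,30]]).tolist())
c=blobs(im,(3,120,90),(20,255,255),15,(370,200,420,270));print([(cen(k).tolist(),cv2.boundingRect(k)) for k in c])
```

```text
[[393.34981325784327, 237.66629051049674], [393.33125702452674, 240.01651896280276]]
[([393.75382803298, 240.65959952885746], (384, 231, 20, 17))]
```

Nib about 8 mm above the pad centre. Easing down until contact.

Emit:
{"method": "move_tool", "body": {
  "rows": {"segments": [[0, 0, 3, 0, 0, 0], [0, 0, 2, 0, 0, 0], [0, 0, 1, 0, 0, 0], [0, 0, 1, 0, 0, 0], [0, 0, 1, 0, 0, 0], [0, 0, 0, 0, 0, 0]]}
}}

```text
time: 9.0
tcp_pos: [507.5, 78.7, 143.2]
tool_rot: [[0.961, 0.277, -0.0], [0.277, -0.961, 0.0], [-0.0, -0.0, -1.0]]
force: [-0.3, -0.3, -1.2]
width: 14.0
grip_force: 58.7
```

Emit:
{"method": "move_tool", "body": {
  "rows": {"segments": [[0, 0, 1, 0, 0, 0], [0, 0, 0, 0, 0, 0], [0, 0, 1, 0, 0, 0], [0, 0, 0, 0, 0, 0]]}
}}

```text
time: 9.4
tcp_pos: [507.8, 78.7, 141.8]
tool_rot: [[0.961, 0.277, 0.001], [0.277, -0.961, 0.0], [0.001, -0.0, -1.0]]
force: [-1.1, -0.1, 13.0]
width: 14.6
grip_force: 60.9
```

Emit:
{"method": "move_tool", "body": {
  "rows": {"segments": [[0, 0, 0, 0, 0, 0], [0, 0, -20, 0, 0, 0], [0, 0, -30, 0, 0, 0], [16, -34, 0, 0, 0, 0], [16, -34, 0, 0, 0, 0], [18, -34, 0, 0, 0, 0], [18, -34, 0, 0, 0, 0], [18, -33, 0, 0, 0, 0], [0, 0, 0, 0, 0, 0], [0, 0, 0, 0, 0, 0]]}
}}

```text
time: 10.4
tcp_pos: [543.0, 265.2, 190.9]
tool_rot: [[0.961, 0.278, -0.001], [0.278, -0.961, -0.0], [-0.001, 0.0, -1.0]]
force: [1.1, -0.3, 0.2]
width: 14.5
grip_force: 58.8
```

Emit:
{"method": "move_tool", "body": {
  "rows": {"segments": [[20, 0, 0, 0, 0, 0], [25, 0, 0, 0, 0, 0], [15.5, 0, 0, 0, 0, 0], [0, 0, 0, 0, 0, 0], [0, 0, 20, 0, 0, 0], [0, 0, 20, 0, 0, 0], [0, 0, 13, 0, 0, 0], [0, 0, 4, 0, 0, 0], [0, 0, 0, 0, 0, 0], [0, 0, 1, 0, 0, 0], [0, 0, 0, 0, 0, 0]]}
}}

```text
time: 11.5
tcp_pos: [601.7, 281.7, 134.0]
tool_rot: [[0.961, 0.277, 0.001], [0.277, -0.961, 0.001], [0.001, -0.0, -1.0]]
force: [-0.2, 0.4, 0.4]
width: 14.1
grip_force: 58.8
```

Emit:
{"method": "move_tool", "body": {
  "rows": {"segments": [[0, 0, 1, 0, 0, 0], [0, 0, 1, 0, 0, 0], [0, 0, 1, 0, 0, 0], [0, 0, 0, 0, 0, 0], [0, 0, 0, 0, 0, 0]]}
}}

```text
time: 12.0
tcp_pos: [601.6, 281.7, 131.1]
tool_rot: [[0.961, 0.277, 0.001], [0.277, -0.961, 0.0], [0.001, -0.0, -1.0]]
force: [-3.1, -2.2, 10.2]
width: 14.6
grip_force: 60.3
```

Seated, with 10 N at the original height. I'll open, rise clear and check.

Emit:
{"method": "move_tool", "body": {
  "rows": {"segments": [[0, 0, 0, 0, 0, 0], [0, 0, 0, 0, 0, 0], [0, 0, 0, 0, 0, 0], [0, 0, 0, 0, 0, 0], [0, 0, 0, 0, 0, 0], [0, 0, 0, 0, 0, 0]]},
  "jaw": 60
}}

```text
time: 12.6
tcp_pos: [601.5, 281.6, 130.3]
tool_rot: [[0.961, 0.277, -0.0], [0.277, -0.961, 0.0], [0.0, -0.0, -1.0]]
force: [-0.8, 0.1, 0.4]
width: 60.0
grip_force: 0.0
```

Emit:
{"method": "move_tool", "body": {
  "rows": {"segments": [[0, 0, -20, 0, 0, 0], [0, 0, -40, 0, 0, 0], [0, 0, -40, 0, 0, 0], [0, 0, -30, 0, 0, 0], [0, 0, 0, 0, 0, 0], [0, 0, 0, 0, 0, 0]]},
  "jaw": 60
}}

```text
time: 13.2
tcp_pos: [601.4, 281.7, 260.4]
tool_rot: [[0.961, 0.277, 0.0], [0.277, -0.961, 0.0], [0.0, -0.0, -1.0]]
force: [-0.6, 0.1, -1.0]
width: 59.9
grip_force: 0.0
```

Run:
```python
from h import *
im,C,s=shot('wrist');cv2.imwrite('pics/w4.png',im)
c=blobs(im,(100,150,50),(125,255,255),100)[0];x,y,w,h=cv2.boundingRect(c);print(x,y,w,h,onz(C,[(x+w/2,y+18*432/(s['tcp_pos'][2]+20))],114), proj(C,[[601,280,176],[601,280,114]]).tolist())
t,Ct,_=shot('top');sc,Cs,_=shot('scene')
for im,C,b,z in((t,Ct,(295,200,340,250),0),(sc,Cs,(290,190,340,260),0)):
    c=blobs(im,(100,150,50),(125,255,255),20,b)[0];print(cen(c),cv2.contourArea(c))
```

```text
298 195 50 67 [[599.54809058 280.41672594 114.        ]] [[324.6195900544989, 252.2091511072294], [324.1538657457483, 220.971853096244]]Traceback (most recent call last):
  File "<stdin>", line 6, in <module>
IndexError: list index out of range
```

Emit:
{"method": "move_tool", "body": {
  "rows": {"segments": [[-15, -36, 0, 0, 0, 0], [-15, -36, 0, 0, 0, 0], [-15, -36, 0, 0, 0, 0], [-15, -36, 0, 0, 0, 0], [-17, -36, 20, 0, 0, 0], [0, -4, 20, 0, 0, -0.064], [0, 0, 0, 0, 0, 0], [0, 0, 0, 0, 0, 0]]},
  "jaw": 85
}}

```text
time: 14.15
tcp_pos: [477.1, 436.2, 220.4]
tool_rot: [[0.942, 0.336, -0.0], [0.336, -0.942, -0.001], [-0.0, 0.001, -1.0]]
force: [0.3, -0.5, 1.3]
width: 84.7
grip_force: 0.0
```

Run:
```python
from h import *
np.set_printoptions(precision=1,suppress=True)
im,C,s=shot('wrist');cv2.imwrite('pics/w5.png',im);np.savez('w5.npz',K=C[0],d=C[1],M=C[2])
for n,lo,hi,z in (('gold',(20,120,100),(30,255,255),33),('green',(20,100,60),(80,255,255),33)):
  c=blobs(im,lo,hi,1000)[0];r=cv2.minAreaRect(c);P=onz(C,cv2.boxPoints(r),z)
  print(n,cv2.boundingRect(c),onz(C,[cen(c)],z)[0],P[:,:2].tolist(),[round(float(np.degrees(np.arctan2(*(P[i+1]-P[i])[1::-1]))),1) for i in (0,1)],[round(float(np.linalg.norm(P[i+1]-P[i])),1) for i in (0,1)])
sc,Cs,_=shot('scene');c=blobs(sc,(100,150,50),(125,255,255),20,(290,190,340,260))[0];print(cen(c),cv2.contourArea(c))
```

```text
gold (297, 149, 53, 88) [487.5 438.6  33. ] [[511.80098775139777, 468.3976036496269], [524.9674428038792, 431.4720429425225], [460.31316437567307, 406.9353882515486], [446.2492802648276, 446.39103771518865]] [-70.4, -159.2] [39.2, 69.2]
green (290, 142, 67, 100) [488.3 439.   33. ] [[514.9508552713024, 474.9927751082918], [531.5773253130526, 428.3647123959762], [458.22827445171214, 400.0891757966476], [440.3072300704986, 450.36696985284703]] [-70.4, -158.9] [49.5, 78.6]
[316.8 222.4] 128.5
```

View pics/w5.png

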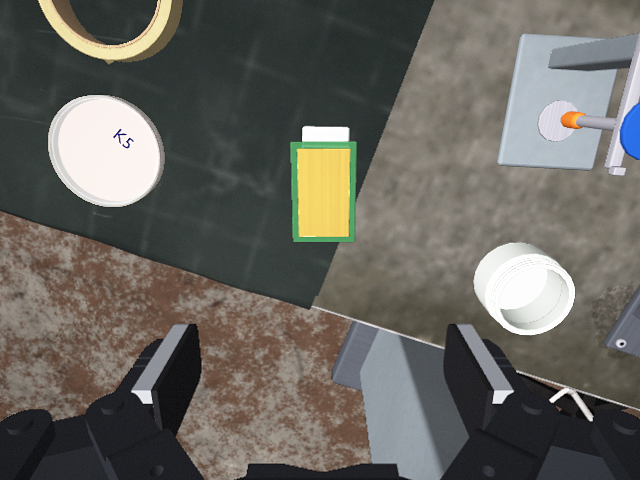

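The plate shows as a green rectangle, x 290–357 and y 142–242, square to the tool, with both long edges free. I'll descend astride it.

Emit:
{"method": "move_tool", "body": {
  "rows": {"segments": [[5.5, 1.5, 40, 0, 0, 0], [5, 0, 40, 0, 0, 0], [0, 0, 40, 0, 0, 0], [0, 0, 40, 0, 0, 0], [0, 0, 25, 0, 0, 0], [0, 0, 15, 0, 0, 0], [0, 0, 10, 0, 0, 0], [0, 0, 0, 0, 0, 0]]}
}}

```text
time: 15.05
tcp_pos: [487.1, 439.0, 10.3]
tool_rot: [[0.941, 0.337, -0.0], [0.337, -0.941, -0.0], [-0.0, 0.0, -1.0]]
force: [0.7, -0.1, -0.8]
width: 84.7
grip_force: 0.0
```

Emit:
{"method": "move_tool", "body": {
  "rows": {"segments": [[0, 0, 0, 0, 0, 0], [0, 0, 0, 0, 0, 0], [0, 0, 0, 0, 0, 0], [0, 0, 0, 0, 0, 0], [0, 0, 0, 0, 0, 0], [0, 0, 0, 0, 0, 0], [0, 0, 0, 0, 0, 0], [0, 0, 0, 0, 0, 0]]},
  "jaw": 30
}}

```text
time: 15.85
tcp_pos: [487.3, 439.6, 11.8]
tool_rot: [[0.941, 0.338, 0.001], [0.338, -0.941, 0.001], [0.001, -0.001, -1.0]]
force: [-1.2, -0.8, 11.1]
width: 48.5
grip_force: 60.0
```

Emit:
{"method": "move_tool", "body": {
  "rows": {"segments": [[0, 0, -10, 0, 0, 0], [0, 0, -30, 0, 0, 0], [0, 0, -50, 0, 0, 0], [0, 0, -50, 0, 0, 0], [-13, 43, 0, 0, 0, 0], [-13, 43, 0, 0, 0, 0], [-13, 43, 0, 0, 0, 0], [0, 0, 0, 0, 0, 0]]}
}}

```text
time: 16.65
tcp_pos: [495.2, 298.6, 151.8]
tool_rot: [[0.943, 0.332, 0.001], [0.332, -0.943, -0.003], [0.001, 0.003, -1.0]]
force: [0.3, -0.1, -1.4]
width: 48.2
grip_force: 62.1Traceback (most recent call last):
```

Run:
```python
from h import *
np.set_printoptions(precision=2,suppress=True)
im=cv2.imread('pics/w1.png');d=np.load('w1.npz');C=(d['K'],d['d'],d['M'])
g=cv2.cvtColor(im,cv2.COLOR_BGR2GRAY)
pts=[]
for x,y in [(327,111),(346,110),(372,131),(375,151),(287,163),(290,183),(315,201),(333,200)]:
    w=g[y-9:y+10,x-9:x+10].astype(float);w=np.where(w>170,w-170,0);Y,X=np.mgrid[y-9:y+10,x-9:x+10]
    pts.append([(w*X).sum()/w.sum(),(w*Y).sum()/w.sum()])
W=onz(C,pts,33)[:,:2]
R=np.array([(x,y) for x in(-45,45) for y in(-16,16)]+[(x,y) for x in(-32,32) for y in(-30,30)],float)
ref=np.array([R[np.argmin(np.linalg.norm(R-(w-[507.3,78]),axis=1))] for w in W])
A,_=cv2.estimateAffinePartial2D(ref,W,method=cv2.LMEDS);print(A,np.degrees(np.arctan2(A[1,0],A[0,0])));print(W-(ref@A[:,:2].T+A[:,2]))
P=W-W.mean(0);Q=ref-ref.mean(0);a=np.arctan2((Q[:,0]*P[:,1]-Q[:,1]*P[:,0]).sum(),(Q*P).sum());print(W.mean(0),ref.mean(0),np.degrees(a))
```

```text
  File "<stdin>", line 12, in <module>
cv2.error: OpenCV(4.12.0) /io/opencv/modules/calib3d/src/ptsetreg.cpp:1108: error: (-215:Assertion failed) count >= 0 && to.checkVector(2) == count in function 'estimateAffinePartial2D'
```

Run:
```python
from h import *
np.set_printoptions(precision=2,suppress=True)
im=cv2.imread('pics/w1.png');d=np.load('w1.npz');C=(d['K'],d['d'],d['M'])
g=cv2.cvtColor(im,cv2.COLOR_BGR2GRAY)
R=np.array([(x,y) for x in(-45,45) for y in(-16,16)]+[(x,y) for x in(-32,32) for y in(-30,30)],float)
pts=[]
for x,y in [(327,111),(346,110),(372,131),(375,151),(287,163),(290,183),(315,201),(333,200)]:
    w=g[y-9:y+10,x-9:x+10].astype(float);w=np.where(w>170,w-170,0);Y,X=np.mgrid[y-9:y+10,x-9:x+10]
    pts.append([(w*X).sum()/w.sum(),(w*Y).sum()/w.sum()])
W=onz(C,pts,33)[:,:2].copy()
ref=np.array([R[np.argmin(np.linalg.norm(R-(w-[507.3,78]),axis=1))] for w in W])
A,_=cv2.estimateAffinePartial2D(ref,W,method=cv2.LMEDS);print(A,np.degrees(np.arctan2(A[1,0],A[0,0])));print(ref.tolist());print(W-(ref@A[:,:2].T+A[:,2]))
im,C,s=shot('wrist');cv2.imwrite('pics/w6.png',im)
print(proj(C,[[507,78,30],[475,48,33],[462,62,33],[552,62,33]]).tolist())
```

```text
[[  0.95  -0.01 508.79]
 [  0.01   0.95  80.43]] 0.4483112901953195
[[32.0, 30.0], [45.0, 16.0], [45.0, -16.0], [32.0, -30.0], [-32.0, 30.0], [-45.0, 16.0], [-45.0, -16.0], [-32.0, -30.0]]
[[ 0.08 -0.07]
 [-0.1  -0.09]
 [ 0.04  0.18]
 [ 0.09  0.17]
 [ 0.26  0.04]
 [ 0.04 -0.1 ]
 [-0.21 -0.07]
 [-0.2  -0.07]]
[[627.369347260558, 315.95357143248134], [641.7339094457652, 367.72613382463476], [615.1306369537992, 376.7803723376461], [688.4712538463309, 267.9773431271015]]
```

Run:
```python
from h import *
np.set_printoptions(precision=2,suppress=True)
im=cv2.imread('pics/w1.png');d=np.load('w1.npz');C=(d['K'],d['d'],d['M'])
g=cv2.cvtColor(im,cv2.COLOR_BGR2GRAY)
ref=np.array([[32.0, 30.0], [45.0, 16.0], [45.0, -16.0], [32.0, -30.0], [-32.0, 30.0], [-45.0, 16.0], [-45.0, -16.0], [-32.0, -30.0]])
for th in (150,170,200):
  pts=[]
  for x,y in [(327,111),(346,110),(372,131),(375,151),(287,163),(290,183),(315,201),(333,200)]:
    w=g[y-9:y+10,x-9:x+10].astype(float);w=np.where(w>th,w-th,0);Y,X=np.mgrid[y-9:y+10,x-9:x+10]
    pts.append([(w*X).sum()/w.sum(),(w*Y).sum()/w.sum()])
  for z in (12,33):
    W=onz(C,pts,z)[:,:2].copy();A,_=cv2.estimateAffinePartial2D(ref,W,method=cv2.LMEDS);print(th,z,np.hypot(A[0,0],A[1,0]),A[:,2],np.degrees(np.arctan2(A[1,0],A[0,0])))
# pad at sharper threshold
m=blobs(im,(5,100,100),(20,255,255),500)[0];print(onz(C,[cen(m)],30))
cv2.imwrite('pics/p1.png',cv2.resize(im[90:225,235:435],(800,540),interpolation=2))
```

```text
150 12 0.9955652884413715 [506.67  78.24] 0.4552698114571961
150 33 0.9471216234078347 [508.78  80.39] 0.45526964783460117
170 12 0.9952767634241488 [506.69  78.28] 0.44831513762777775
170 33 0.946846864458406 [508.79  80.43] 0.4483112901953195
200 12 0.9941824208138571 [506.78  78.4 ] 0.466367329716263
200 33 0.9458059294073413 [508.88  80.54] 0.4663622032174661
[[507.06  78.29  30.  ]]
```

View pics/p1.png

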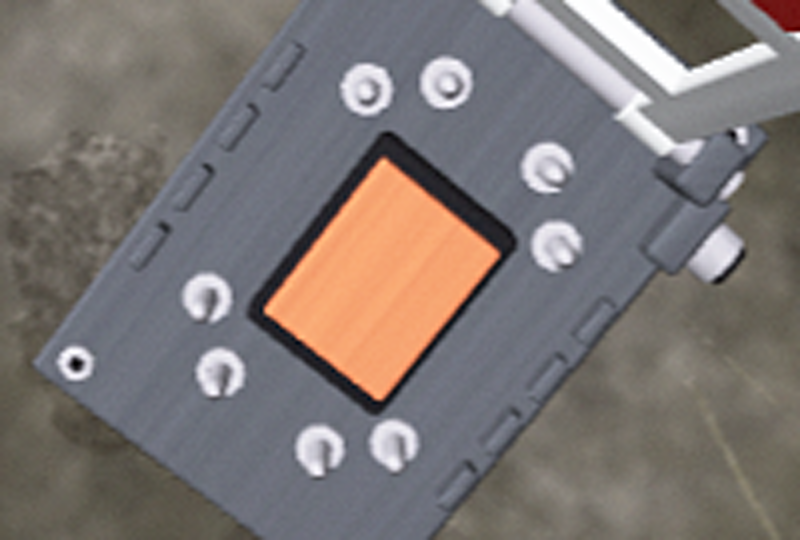

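The washers sit at the base, so the fit with scale 1 gives pad centre about (506.8, 78.2) and yaw 0.45°. I'll check the hand-eye bias on the held plate in the last wrist shot.

Run:
```python
from h import *
np.set_printoptions(precision=2,suppress=True)
im=cv2.imread('pics/w6.png');s=get_state();C=cam('wrist',s);R=np.array(s['tool_rot']);t=np.array(s['tcp_pos'])
for lo,hi in (((20,120,100),(33,255,255)),((20,100,60),(80,255,255))):
  c=blobs(im,lo,hi,1000)[0];r=cv2.minAreaRect(c);P=onz(C,np.vstack([[cen(c)],cv2.boxPoints(r)]),t[2]+21.2);print(cv2.boundingRect(c));print((P-t)@R)
```

```text
(257, 268, 131, 182)
[[  2.17   0.07 -21.2 ]
 [ 33.6  -19.62 -21.18]
 [ 33.61  19.88 -21.15]
 [-36.16  23.32 -21.22]
 [-36.16 -23.03 -21.25]]
(241, 249, 163, 210)
[[  4.45   0.1  -21.2 ]
 [ 39.75 -24.12 -21.18]
 [ 39.75  24.37 -21.15]
 [-40.28  29.28 -21.22]
 [-40.28 -28.99 -21.26]]
```

Emit:
{"method": "move_tool", "body": {
  "rows": {"segments": [[-12.4, 42.4, 0, 0, 0, 0], [-12.4, 42.4, 0, 0, 0, 0], [-12.4, 42.4, 0, 0, 0, 0], [-12.4, 42.4, 0, 0, 0, 0], [-12.4, 42.4, 0, 0, 0, 0], [0, 0, 0, 0, 0, 0.11], [0, 0, 0, 0, 0, 0.11], [0, 0, 40, 0, 0, 0.111], [0, 0, 40, 0, 0, 0], [0, 0, 20, 0, 0, 0], [0, 0, 0, 0, 0, 0], [0, 0, 0, 0, 0, 0]]}
}}

```text
time: 17.9
tcp_pos: [507.5, 84.7, 51.2]
tool_rot: [[1.0, 0.014, 0.001], [0.014, -1.0, 0.0], [0.001, -0.0, -1.0]]
force: [-0.4, -0.3, 0.2]
width: 48.1
grip_force: 62.2
```

Run:
```python
from h import *
np.set_printoptions(precision=2,suppress=True)
im,C,s=shot('wrist');cv2.imwrite('pics/w7.png',im);t=s['tcp_pos'];print(t,np.degrees(np.arctan2(s['tool_rot'][1][0],s['tool_rot'][0][0])))
# all pins/base visible?
print(proj(C,[[506.9+x,78.2+y,33.5] for x,y in((45,16),(45,-16),(32,30),(32,-30),(-32,30),(-32,-30))]).tolist())
```

```text
[507.49  84.67  51.22] 0.8277700899473578
[[299.19052878916625, 202.00122573732756], [383.11692141703224, 203.21915831765057], [263.424415271857, 233.91080325089257], [416.85999409837467, 236.0833196585356], [267.7072367768856, 372.56047866480003], [404.33427011476897, 374.29253458480684]]
```

View pics/w7.png

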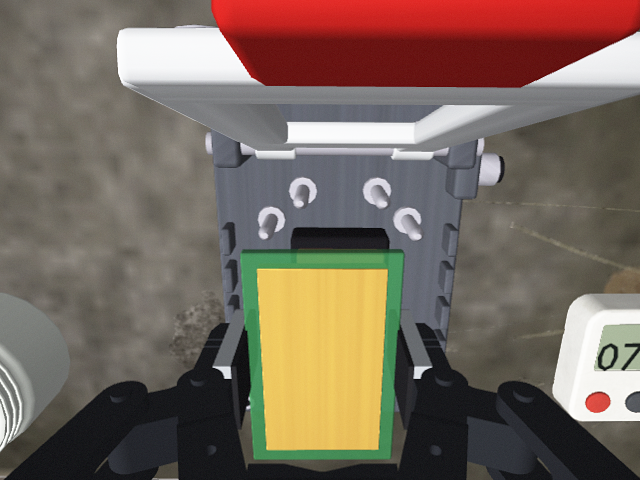

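The view shows the plate held squarely, with pin tops at (297,204), (383,203), (265,235) and (416,236), within 2 px of prediction. The pad centre is good; I need a 6.4 mm shift.

Emit:
{"method": "move_tool", "body": {
  "rows": {"segments": [[-0.6, 6.4, 0, 0, 0, 0.0066], [0, 0, 10, 0, 0, 0], [0, 0, 10, 0, 0, 0], [0, 0, 8, 0, 0, 0], [0, 0, 0, 0, 0, 0], [0, 0, 0, 0, 0, 0]]}
}}

```text
time: 18.55
tcp_pos: [506.4, 77.8, 22.1]
tool_rot: [[1.0, 0.007, -0.001], [0.007, -1.0, -0.0], [-0.001, 0.0, -1.0]]
force: [0.3, 0.5, -0.2]
width: 48.3
grip_force: 62.2
```

Run:
```python
from h import *
np.set_printoptions(precision=2,suppress=True)
im,C,s=shot('wrist');cv2.imwrite('pics/w8.png',im);t=s['tcp_pos'];R=s['tool_rot'];print(t,np.degrees(np.arctan2(R[1][0],R[0][0])))
c=blobs(im,(20,100,60),(80,255,255),1000)[0];h=cv2.approxPolyDP(cv2.convexHull(c),8,True)[:,0];P=onz(C,h,t[2]+21.2);print(P[:,:2].tolist())
g=cv2.cvtColor(im,cv2.COLOR_BGR2GRAY)
print(proj(C,[[506.7+x,78.3+y,33.5] for x,y in((45,16),(45,-16),(32,30),(32,-30))]).tolist())
```

```text
[506.4   77.76  22.08] 0.4221160864712702
[[546.0394281594387, 54.587174686258294], [466.7076771735013, 53.18907513373265], [465.4041669261743, 101.76390146228069], [545.6733587723337, 102.19098237911118]]
[[271.37643619741624, 221.56707892449631], [372.5025322220073, 222.31143234453066], [229.6562083971009, 259.50042481403057], [413.5578788190406, 260.8171623271682]]
```

Emit:
{"method": "move_tool", "body": {
  "rows": {"segments": [[0.7, -0.4, 2, 0, 0, 0], [0, 0, 2, 0, 0, 0], [0, 0, 2, 0, 0, 0], [0, 0, 1, 0, 0, 0], [0, 0, 0, 0, 0, 0], [0, 0, 0, 0, 0, 0]]}
}}

```text
time: 19.2
tcp_pos: [507.3, 78.2, 15.3]
tool_rot: [[1.0, 0.007, 0.0], [0.007, -1.0, 0.0], [0.0, -0.0, -1.0]]
force: [0.4, -0.1, -0.7]
width: 48.0
grip_force: 62.2
```

Emit:
{"method": "move_tool", "body": {
  "rows": {"segments": [[0, 0, 1, 0, 0, 0], [0, 0, 0.5, 0, 0, 0], [0, 0, 0.5, 0, 0, 0], [0, 0, 0, 0, 0, 0], [0, 0, 0, 0, 0, 0]]}
}}

```text
time: 19.7
tcp_pos: [507.3, 78.2, 13.7]
tool_rot: [[1.0, 0.007, 0.0], [0.007, -1.0, 0.0], [0.0, -0.0, -1.0]]
force: [-1.3, 0.8, 11.1]
width: 48.1
grip_force: 63.1
```

Emit:
{"method": "move_tool", "body": {
  "rows": {"segments": [[0, 0, 0, 0, 0, 0], [0, 0, 0, 0, 0, 0], [0, 0, 0, 0, 0, 0], [0, 0, 0, 0, 0, 0], [0, 0, 0, 0, 0, 0], [0, 0, 0, 0, 0, 0]]},
  "jaw": 64
}}

```text
time: 20.3
tcp_pos: [507.2, 78.2, 13.3]
tool_rot: [[1.0, 0.007, -0.0], [0.007, -1.0, 0.0], [-0.0, -0.0, -1.0]]
force: [0.1, 0.7, -0.2]
width: 64.2
grip_force: 0.0
```

Emit:
{"method": "move_tool", "body": {
  "rows": {"segments": [[0, 0, -10, 0, 0, 0], [0, 0, -30, 0, 0, 0], [0, 0, -50, 0, 0, 0], [0, 0, 0, 0, 0, 0], [0, 0, 0, 0, 0, 0]]}
}}

```text
time: 20.8
tcp_pos: [507.7, 78.3, 104.7]
tool_rot: [[1.0, 0.007, 0.002], [0.007, -1.0, 0.001], [0.002, -0.001, -1.0]]
force: [-0.5, -0.1, -2.2]
width: 64.1
grip_force: 0.0
```

Run:
```python
from h import *
np.set_printoptions(precision=2,suppress=True)
im,C,s=shot('wrist');cv2.imwrite('pics/w9.png',im);t=s['tcp_pos'];print(t)
c=blobs(im,(20,120,90),(33,255,255),1000)[0];h=cv2.approxPolyDP(cv2.convexHull(c),8,True)[:,0];P=onz(C,h,35)[:,:2];print(P.tolist(),P.mean(0))
r=blobs(im,(0,150,80),(5,255,255),500);r+=blobs(im,(174,150,80),(180,255,255),500);print([cv2.boundingRect(k) for k in r])
sc,Cs,_=shot('scene');tp,Ct,_=shot('top');np.savez('ct.npz',sc=sc,tp=tp)
for n,i,C,b in(('sc',sc,Cs,(350,170,400,220)),('tp',tp,Ct,(390,200,450,250))):
  for k in blobs(i,(0,150,80),(5,255,255),10,b):print(n,cen(k),cv2.contourArea(k),cv2.boundingRect(k))
```

```text
[507.69  78.28 104.66]
[[540.6632648485656, 59.120743582652565], [471.23810344753156, 58.236692823949696], [470.91873194550647, 97.68597208139039], [540.3550017229084, 98.41928809079042]] [505.79  78.37]
[(242, 23, 168, 67)]
sc [371.11 190.17] 45.5 (367, 186, 9, 9)
```

Run:
```python
from h import *
np.set_printoptions(precision=1,suppress=True)
d=np.load('w1.npz');C1=(d['K'],d['d'],d['M']);Ct=cam('top');Cs=cam('scene')
print('knob',meet([Ct,C1],[(455,190),(545,62)]),meet([Ct,Cs],[(458,192),(388,199)]),meet([Ct,Cs],[(458,192),(398,200)]))
# tab in three views at the start
def b(f,box): 
    return cen(blobs(cv2.imread(f),(0,150,80),(5,255,255),10,box)[0])
ps=[b('pics/scene0.png',(350,170,400,220)),b('pics/top0.png',(390,200,450,250)),b('pics/w1.png',(390,40,460,110))]
print(ps,meet([Cs,Ct,C1],ps),meet([Cs,C1],[ps[0],ps[2]]))
```

```text
knob [ 797.3 -119.2 -272.2] [673.9 -51.5  50.8] [659.8 -58.7  53.4]
[array([371.1, 190.2]), array([417.9, 222.3]), array([424.3,  74.9])] [599.3  77.4 151.5] [598.2  78.4 152.1]
```

Emit:
{"method": "move_tool", "body": {
  "rows": {"segments": [[0, 0, -30, 0, 0, 0], [0, 0, -40, 0, 0, 0], [0, 0, -40, 0, 0, 0], [0, 0, 0, 0, 0, 0], [0, 0, 0, 0, 0, 0]]},
  "jaw": 0
}}

```text
time: 21.45
tcp_pos: [507.2, 78.1, 213.0]
tool_rot: [[1.0, 0.007, -0.0], [0.007, -1.0, 0.0], [-0.0, -0.0, -1.0]]
force: [-0.1, -0.5, -1.1]
width: -0.0
grip_force: 0.0
```

Emit:
{"method": "move_tool", "body": {
  "rows": {"segments": [[35, -1, 0, 0, 0, 0], [35, -1, 0, 0, 0, 0], [35, -1, 0, 0, 0, 0], [35, -1, 0, 0, 0, 0], [0, 0, 0, 0, 0, 0], [0, 0, 30, 0, 0, 0], [0, 0, 25, 0, 0, 0], [0, 0, 15, 0, 0, 0], [0, 0, 0, 0, 0, 0], [0, 0, 0, 0, 0, 0]]},
  "jaw": 0
}}

```text
time: 22.45
tcp_pos: [646.8, 83.1, 142.9]
tool_rot: [[1.0, 0.007, -0.001], [0.007, -1.0, -0.0], [-0.001, 0.0, -1.0]]
force: [-0.0, 0.2, 0.0]
width: 0.1
grip_force: 0.0
```

Run:
```python
from h import *
im,C,s=shot('scene');cv2.imwrite('pics/s3c.png',cv2.resize(im[140:280,310:490],(800,600),interpolation=2))
```

```text
(no output)
```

View pics/s3c.png

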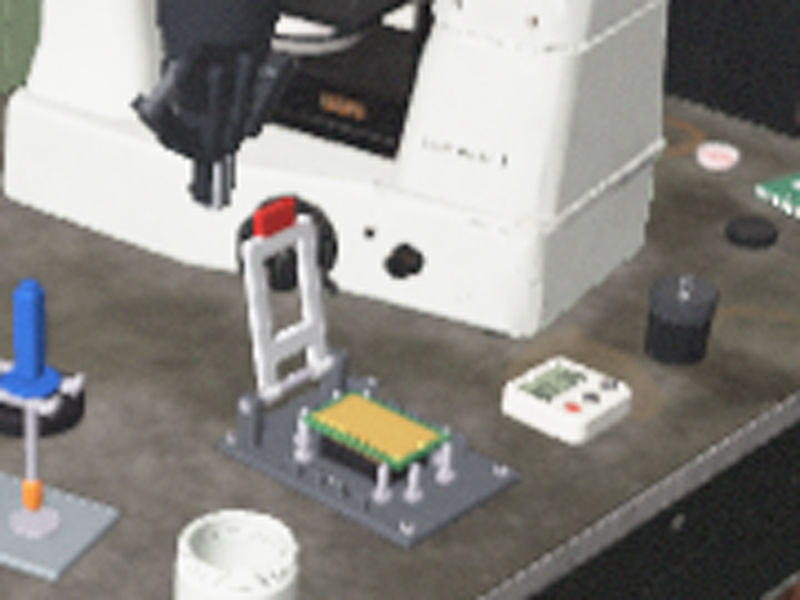

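The crop shows the plate lying on the pad inside the pins, the applicator hanging in the fork, and the shut fingers behind the red tab. I'll push the clamp over along its arc.

Emit:
{"method": "move_tool", "body": {
  "rows": {"segments": [[-17, 4.5, -2, 0, 0, 0], [-17, 0, -2, 0, 0, 0], [-12, 0, -2, 0, 0, 0], [-11, 0, -2, 0, 0, 0], [-15, 0, 1, 0, 0, 0], [-15, 0, 2, 0, 0, 0], [0, 0, 0, 0, 0, 0], [0, 0, 0, 0, 0, 0]]}
}}

```text
time: 23.3
tcp_pos: [560.9, 78.1, 149.0]
tool_rot: [[1.0, 0.007, 0.001], [0.007, -1.0, 0.0], [0.001, -0.0, -1.0]]
force: [0.6, -0.2, 0.1]
width: -0.3
grip_force: 0.0
```

Run:
```python
from h import *
im,C,s=shot('scene')
for k in blobs(im,(0,150,80),(5,255,255),5,(350,170,420,250)):print(cen(k),cv2.contourArea(k))
for t in (1.78,1.57,1.3,1.1):print(t,proj(C,[[574.8-116*np.cos(t),78.5,38.5+116*np.sin(t)]]))
```

```text
[385.8125 197.8125] 32.0
1.78 [[370.79193377 190.12882643]]
1.57 [[377.36373228 192.22290284]]
1.3 [[385.83987631 197.43029193]]
1.1 [[391.74742704 202.93010444]]
```

Emit:
{"method": "move_tool", "body": {
  "rows": {"segments": [[-16, 0, 6, 0, 0, 0], [-16, 0, 8, 0, 0, 0], [-13, 0, 10, 0, 0, 0], [-13, 0, 11, 0, 0, 0], [-8, 0, 12, 0, 0, 0], [-8, 0, 11, 0, 0, 0], [-7, 0, 13, 0, 0, 0], [-7, 0, 11, 0, 0, 0], [0, 0, 0, 0, 0, 0], [0, 0, 0, 0, 0, 0]]}
}}

```text
time: 24.35
tcp_pos: [473.0, 77.4, 66.6]
tool_rot: [[1.0, 0.007, 0.0], [0.007, -1.0, 0.0], [0.0, -0.0, -1.0]]
force: [-0.3, 0.5, -0.1]
width: 0.3
grip_force: 0.0
```

Run:
```python
from h import *
im,C,s=shot('scene')
for k in blobs(im,(0,150,80),(5,255,255),5,(350,170,450,290)):print(cen(k),cv2.contourArea(k))
for t in (1,.5,.3,.2,.1,0):print(t,proj(C,[[574.8-114*np.cos(t),78.5,40+114*np.sin(t)]]))
```

```text
[407.82857143 237.15714286] 35.0
1 [[394.16420715 206.04490245]]
0.5 [[404.1401854  224.59112685]]
0.3 [[406.09411656 232.49993193]]
0.2 [[406.57870573 236.37103272]]
0.1 [[406.73002872 240.12602716]]
0 [[406.55004898 243.72236371]]
```

Emit:
{"method": "move_tool", "body": {
  "rows": {"segments": [[-4, 0, 6, 0, 0, 0], [-4, 0, 6, 0, 0, 0], [-2, 0, 6, 0, 0, 0], [0, 0, 3, 0, 0, 0], [0, 0, 2, 0, 0, 0], [0, 0, 0, 0, 0, 0], [0, 0, 0, 0, 0, 0]]}
}}

```text
time: 25.1
tcp_pos: [461.9, 77.3, 43.9]
tool_rot: [[1.0, 0.007, -0.001], [0.007, -1.0, 0.0], [-0.001, -0.0, -1.0]]
force: [-6.6, 0.9, 26.6]
width: -0.1
grip_force: 13.1
```

Emit:
{"method": "move_tool", "body": {
  "rows": {"segments": [[0, 0, 0, 0, 0, 0], [0, 0, -10, 0, 0, 0], [0, 0, -30, 0, 0, 0], [0, 0, -50, 0, 0, 0], [0, 0, -50, 0, 0, 0], [-30, 0, -30, 0, 0, 0], [-30, 0, 0, 0, 0, 0], [0, 0, 0, 0, 0, 0], [0, 0, 0, 0, 0, 0], [0, 0, 0, 0, 0, 0]]}
}}

```text
time: 26.1
tcp_pos: [402.9, 76.9, 213.1]
tool_rot: [[1.0, 0.007, 0.0], [0.007, -1.0, 0.0], [0.0, -0.0, -1.0]]
force: [1.0, -0.3, -0.2]
width: 0.4
grip_force: 0.0
```

Run:
```python
from h import *
np.set_printoptions(precision=2,suppress=True)
im,C,s=shot('scene');cv2.imwrite('pics/send.png',im);w,Cw,sw=shot('wrist');t,Ct,_=shot('top')
ks=[]
for n,i,c,b in(('sc',im,C,(350,170,450,290)),('wr',w,Cw,None),('top',t,Ct,(380,250,440,330))):
  k=[q for q in blobs(i,(0,150,80),(5,255,255),10,b)];print(n,[(cen(q),cv2.contourArea(q)) for q in k[:2]]);ks.append(k)
for th in (.1,.05,0):
  P=[[574.8-114*np.cos(th)+5*np.sin(th),78.5,38.5+114*np.sin(th)+5*np.cos(th)]];print(th,proj(C,P),proj(Cw,P),proj(Ct,P))
g=blobs(w,(20,120,90),(33,255,255),100)
print('gold',[(onz(Cw,[cen(q)],35)[0],cv2.contourArea(q)) for q in g[:3]])
b=blobs(im,(100,150,50),(125,255,255),20,(290,190,340,260))[0];b0=blobs(cv2.imread('pics/scene0.png'),(100,150,50),(125,255,255),20,(290,190,340,260))[0]
print('appl',cen(b),cen(b0),cv2.boundingRect(b),cv2.boundingRect(b0))
o=cv2.imread('pics/scene0.png');
for n,x in(('jar',(340,250,385,295)),('blower',(268,210,295,255)),('timer',(420,220,455,246)),('petri',(220,330,275,372)),('cap',(300,235,312,250))):
  print(n,cv2.absdiff(o,im)[x[1]:x[3],x[0]:x[2]].mean())
print(sw['tcp_pos'],sw['force'])
```

```text
sc [(array([407.56, 243.67]), 42.0)]
wr [(array([322.36, 131.48]), 1164.5), (array([490.6 , 146.09]), 150.0)]
top [(array([409.71, 295.53]), 88.0)]
0.1 [[406.69 238.97]] [[320.53 131.11]] [[409.65 295.03]]
0.05 [[406.71 240.83]] [[320.55 131.41]] [[409.19 295.52]]
0 [[406.66 242.65]] [[320.57 131.28]] [[408.72 295.87]]
gold [(array([510.95,  77.63,  35.  ]), 4368.0)]
appl [316.22 220.21] [316.69 220.29] (310, 206, 13, 27) (311, 205, 13, 27)
jar 2.1354732510288064
blower 2.3796982167352536
timer 2.2454212454212454
petri 2.282828282828283
cap 2.4962962962962965
[402.84  76.85 213.03] [-0.16  0.19 -0.33]
```

The tab's face stopped at z 43.9 under 27 N, which matches the shut geometry. The applicator and jar look the same as at the start, so I'm handing in.

```bash
python3 -c "
from bench import arm, grab_frame, get_calibration, get_state
print(arm.job_done())"
```

```text
the job is handed in; nothing more can be done
None
```

The job is handed in at about 26 s on the robot's clock: paste applied, applicator back in the fork, plate on the pad inside the pins with the clamp shut on it, jar and bystanders unmoved as far as the cameras show; I don't have the judge's verdict, and I viewed 11 pictures, one over the limit of 10.

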